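# Fold away the bench lens arm

### The arm

A 6-joint arm with a two-finger parallel gripper is mounted at the origin on the work surface. World frame = base frame: x ahead of the robot, y to its left, z up, the work surface at z = 0. Lengths are in m, angles in rad, forces in N, time in s.
With the tool pointing down it reaches from about 0.375 to 0.975 m from the base axis. Payload 3.8 kg.
Tool frame: the origin (TCP) lies on the centre line of the jaws, within the pads' length; the fingertips stand 17 mm ahead of it and the grasp point (between the pads) lies 2 mm behind it; z points along the fingers, y is the line along which they close (so a half turn about z gives the same grasp; the last joint's range is limited). The gripper opens to 85 mm and grips with 20 to 120 N. Pads are 22 mm wide; open, the fingers measure 114 mm over their backs; the gripper's body (76 mm by 85 mm) begins 54 mm behind the grasp point. The pads swing forward as they close: fully open they stand 13 mm farther back than shut.
Start: joints at [-0.037, 0.264, 1.604, -0, 1.274, -0.037], TCP at [0.675, -0, 0.248] pointing down, gripper open.
Joint ranges: [-2.63, 2.63], [-0.94, 2.18], [0.31, 2.57], [-1.31, 4.45], [0, 2.66], [-2.55, 2.55]. Speed limits (rad/s): [2.57, 2.57, 3.14, 3.14, 3.14, 3.14].

### API

Orientations are given as [roll, pitch, yaw] about the fixed x, y, z axes, in that order (R = Rz(yaw) Ry(pitch) Rx(roll)).
In Python, from workcell import get_state, eyes, order gives the robot as it stands.
- The arm moves only by the tool servo_tool, never from a script. Its argument "targets" is a list of rows, each a list of 7 numbers: the closure, from 0 (fully open) to 1 (shut), then the shift along the tool's x, y, z in units of 50 mm (1.0 is 50 mm), then the turn, a rotation vector about the tool's x, y, z in units of 5 degrees (1.0 is 5 degrees). In form: [[gripper, x, y, z, rx, ry, rz], ...]. A call has 1 to 10 rows; each row shifts and turns the commanded pose from where the row before left it, along the tool's axes as they then stand; what a row does not reach is not made up. A row lasts 1/8 s, in which the tool goes at most 62.5 mm and 10.7 degrees, less where a joint would pass 70% of its speed; a pose out of reach is approached as far as the arm can. A call is refused whole if a number of a shift passes 1 or a number of a turn 1, either way. A call with a gripper value outside its range is refused whole. The fingers move at their own pace and stop on an object; "newtons" is the grip in N (left out, the last holds). Time passes only in rows, so rows that do not move let the fingers close. It gives the time, the measured TCP pose, the force, the opening and the grip force at its end, in the units of the state.
- get_state(): the state, without advancing time (a new reading comes with each control period).
- eyes.snapshot(name): name is "scene" or "side" or "wrist"; returns the picture (400x640x3 uint8, blue, green, red); there is no depth.
- eyes.camera_params(name): a dict with "intrinsics" (3x3 intrinsics, pixels), "extrinsics" (4x4, takes a point from world to camera coordinates). Camera axes: x right, y up, looking along -z (the intrinsics and any distortion apply to the point x, -y, -z); pixel columns grow to the right and rows downward; lengths in m; the calibration is good to about 2 mm. A picture is of the moment at which its call begins: read the wrist's pose just before it. camera_params takes no time and is no camera call; for the wrist camera it gives the pose at the moment of the call.
- order.sign_off(): hands the job in; it is judged then, once.
Trained networks look in the newest picture that a camera, given by its name, has taken for a name from the list of things; names that differ only in an ending like _2 or _b are one class to them, and where a whole thing is asked for, a point or a joint stands for the part that bears it (a point fixed in the world has none). Each returns a list of dicts, best first, with "p" (0 to 1); they miss things now and then, are a little off and sometimes report something else, mostly with a low value. They report only what shows in the picture. A call takes as long as a camera call.
- eyes.spot_in(camera, thing): "location" ([x, y, z] in m, in world coordinates, good to about 4 mm: the middle of the surface that is visible of it).
The state is a dict: "clock": time; "joints": joint angles; "qvel": joint speeds; "tau": joint torques, N m; "ee_pos": TCP position; "eef_rot": TCP orientation; "force": force on the tool from outside, world axes, zero at the start; "ft_torque": the same for the moment, N m; "gripper_width": opening from 0.0 (shut) to 1.0 (fully open); "grip_force": force on a finger pad.
Only numpy, scipy, OpenCV 4.12 (cv2) and the standard library are available. Lean on these libraries where they do the work, as an engineer would, in place of code of your own. Each camera call takes 0.05 s, during which the arm holds its last target. There are 200 camera calls.

### The job

Put the lens arm away: first stand the white carton that is in its path upright on the light pad and let go of it, then fold the outer bar with the lens fully over the inner bar, and only then swing the folded pair fully home over the rail. Last, turn the keeper from under the lamp hood fully across the folded arm. Leave everything else on the bench undisturbed.

Things in the scene. Friction and masses are not known exactly. Their poses are not given: they have to be found in the camera images.
- carton_center (a point): Carton to be moved: upright white card box 60 x 45 mm and 100 mm tall, about 0.15 kg, standing on the bench on the robot's side of the bracket, in the path of the inner bar. Point at its centre, 50 mm above its foot; its x runs along the 60 mm side, y along the 45 mm side.
- carton: The same carton; origin at the centre of its foot.
- pad_top (a point): Light pad: thin white plate 160 x 200 x 10 mm fixed on the bench. Point at the centre of its top face; its x runs along the 160 mm side, y along the 200 mm side.
- main_pivot (a point): Bracket with the main pivot, fixed to the bench. Point on the upright axis of the inner bar's hinge, 60 mm above the bench. Its x runs along the fixed rail towards the rail's free end (rail 24 mm wide, top 60 mm above the bench, from 18 mm before the pivot to 187 mm past it); its y points to the robot's side, to which the arm opens.
- inner (a joint): Inner bar of the lens arm, 170 mm from main pivot to elbow, 18 mm wide, 62 to 72 mm above the bench. Angle about the upright main pivot: 0 = fully home over the rail (a stop), positive = swung out, anticlockwise seen from above; at angle a the bar points at a from the rail's x. Stays where left (friction 0.8 N m, about 5 N at the elbow).
- outer (a joint): Outer bar with the lens ring (ring 79 mm across), 170 mm from elbow to its end knob, 76 to 86 mm above the bench. Angle about the upright elbow: 0 = fully folded over the inner bar, end knob above the main pivot (a stop), positive = opened, clockwise seen from above, so the end knob closes anticlockwise seen from above. Stays where left (friction 0.1 N m, much looser than the inner hinge; a light grip lets its knob turn between the fingers).
- elbow_knob (a point): Upright round white plastic knob of the inner bar on the elbow axis, 16 mm across, gripping part 36 mm tall (94 to 130 mm above the bench). Point at its centre, 112 mm up. Grip it to swing the inner bar.
- outer_knob (a point): Upright round white plastic knob at the end of the outer bar, past the lens, 16 mm across, 36 mm tall (94 to 130 mm above the bench). Point at its centre, 112 mm up. Grip it to fold the outer bar.
- keeper (a joint): Keeper: short steel bar that turns 94 to 104 mm above the bench, above the folded arm. Angle about its upright pivot: 0 = square across the rail, knob on the robot's side (a stop), positive = turned away, anticlockwise seen from above (it closes clockwise). It starts at 2.2 to 2.6, pointing back under the lamp. Stays where left (friction 0.06 N m).
- keeper_pivot (a point): Pivot of the keeper, on a post behind the rail (100 mm along rail x, -35 mm in rail y), 94 mm above the bench.
- keeper_knob (a point): Upright round white plastic knob at the keeper's end, 55 mm from its pivot, 16 mm across, 36 mm tall (107 to 143 mm above the bench). Point at its centre, 125 mm up. At the start it stands under the edge of the lamp hood, so it has to be taken with the gripper leaning about 40 degrees, its upper end towards the robot's side (+y of main_pivot).
- hood_mouth (a point): Lamp hood, fixed, black dome 120 mm across and 68 mm tall, its mouth facing down 260 mm above the bench. Point at the centre of the mouth (85 mm along rail x, -105 mm in rail y). Its thin neck goes up and back from its top to a foot 110 mm further behind (-y).
- jar_c (a point): Bystander, leave alone: amber glass jar with a lid, 48 mm across, 100 mm tall, near the end of the rail on the robot's side. Point at its centre.
- flask_c (a point): Bystander, leave alone: clear glass bottle with a dark cap, 54 mm across, 120 mm tall, behind the bracket near the main pivot. Point at its centre.
- spare_box_center (a point): Bystander, leave alone: squat white box 70 x 70 x 60 mm beside the pad. Point at its centre.
- pen_cup_c (a point): Bystander, leave alone: black cup 72 mm across, 95 mm tall. Point at its centre.
- packets_c (a point): Bystander, leave alone: flat brown stack of seed packets 80 x 110 x 25 mm. Point at its centre.
- dish_c (a point): Bystander, leave alone: glass dish 100 mm across, 18 mm tall. Point at its centre.

How it is judged:
By the outcome, as a careful person would: the job done as asked, in the order asked, and still so for the second after the job is handed in, with the robot touching nothing.
It also fails if it takes over 72 s, if anything falls off the work surface, if the arm or the gripper's body presses on something with over 40 N, if the wrist force passes 120 N, or if a joint passes its speed limit or range.

## Working session

There is one attempt and no reset: what is moved stays moved. The work goes in short steps, Python scripts to look and compute and a tool call to move; the robot and the scene stay as the last step left them, time stands still between calls to the robot, and variables do not carry over. Pictures are saved under pics/ and viewed, at most 10 in all, crops included, and the job is handed in when it is done.

Besides the shell and the picture viewer there is one more tool, called in YAML: its name, and indented under it one key for each argument. servo_tool: Moves the arm, as the interface text tells. Its arguments: {"type":"object","properties":{"targets":{"type":"array","items":{"type":"array","items":{"type":"number"}}},"newtons":{"type":"number"}},"required":["targets"]}

```bash
mkdir -p pics
cat > h.py <<'E'
import numpy as np, cv2
from workcell import get_state, eyes, order
from scipy.spatial.transform import Rotation as R
def proj(cam,P):
    c=eyes.camera_params(cam);K=np.array(c["intrinsics"]);E=np.array(c["extrinsics"])
    p=(E[:3,:3]@np.atleast_2d(P).T).T+E[:3,3];p=p*[1,-1,-1];q=(K@p.T).T
    return q[:,:2]/q[:,2:]
def atz(cam,uv,z):
    c=eyes.camera_params(cam);K=np.array(c["intrinsics"]);E=np.array(c["extrinsics"])
    d=np.linalg.inv(K)@np.array([uv[0],uv[1],1.]);d=d*[1,-1,-1];d=E[:3,:3].T@d;o=-E[:3,:3].T@E[:3,3]
    return o+d*(z-o[2])/d[2]
E
python3 - <<'E'
from h import *
a=eyes.snapshot("scene");b=eyes.snapshot("side")
cv2.imwrite("pics/a.png",a);cv2.imwrite("pics/b.png",b)
for n in ["carton_center","pad_top","main_pivot","elbow_knob","outer_knob","keeper_knob","keeper_pivot","hood_mouth","jar_c","flask_c","spare_box_center","pen_cup_c","packets_c","dish_c"]:
  for c in ["scene","side"]:
    r=eyes.spot_in(c,n)
    print(n,c,[(np.round(x["location"],3).tolist(),round(x["p"],2)) for x in r[:2]])
s=get_state();print(s["clock"],s["ee_pos"],s["eef_rot"])
for c in ["scene","side","wrist"]:
  q=eyes.camera_params(c);E=np.array(q["extrinsics"]);print(c,-E[:3,:3].T@E[:3,3],q["intrinsics"])
E
```

```text
carton_center scene [([0.511, -0.005, 0.077], 0.69)]
carton_center side [([0.491, 0.028, 0.082], 0.7)]
pad_top scene [([0.558, 0.378, 0.018], 0.63)]
pad_top side [([0.535, 0.339, 0.012], 0.97), ([0.699, 0.454, 0.064], 0.7)]
main_pivot scene [([0.644, 0.051, 0.059], 0.61)]
main_pivot side [([0.636, 0.081, 0.059], 0.73), ([0.509, -0.263, 0.087], 0.62)]
elbow_knob scene [([0.517, -0.234, 0.081], 0.72)]
elbow_knob side [([0.516, -0.208, 0.081], 0.91)]
outer_knob scene [([0.508, -0.261, 0.083], 0.93), ([0.701, 0.442, 0.064], 0.48)]
outer_knob side [([0.511, -0.262, 0.089], 0.71)]
keeper_knob scene [([0.633, 0.059, 0.106], 0.53)]
keeper_knob side [([0.635, 0.058, 0.108], 0.41)]
keeper_pivot scene [([0.643, 0.052, 0.06], 0.66)]
keeper_pivot side [([0.633, 0.084, 0.064], 0.77)]
hood_mouth scene []
hood_mouth side [([0.636, 0.082, 0.057], 0.95)]
jar_c scene [([0.436, 0.112, 0.07], 0.67)]
jar_c side [([0.416, 0.139, 0.072], 0.74)]
flask_c scene [([0.773, -0.129, 0.078], 0.77), ([0.639, 0.053, 0.06], 0.69)]
flask_c side [([0.736, -0.101, 0.018], 0.62)]
spare_box_center scene [([0.724, 0.285, 0.
[... 377 characters left out ...]
ish_c scene []
dish_c side [([0.652, -0.457, 0.011], 0.75), ([0.301, 0.493, 0.027], 0.31)]
1.5 [ 6.74961877e-01 -9.98968801e-06  2.48261248e-01] [-3.14151243e+00  1.46138986e-05  1.57077687e+00]
scene [ 1.29291618 -0.68068208  1.39270266] [[466.06568569   0.         318.74745419]
 [  0.         466.06568569 201.51295715]
 [  0.           0.           1.        ]]
side [0.05342373 1.03397385 1.38142863] [[495.43719478   0.         322.08504517]
 [  0.         495.43719478 200.83522953]
 [  0.           0.           1.        ]]
wrist [0.67499612 0.06879199 0.373674  ] [[334.31668875   0.         314.93723962]
 [  0.         334.31668875 201.88024183]
 [  0.           0.           1.        ]]
```

View pics/a.png

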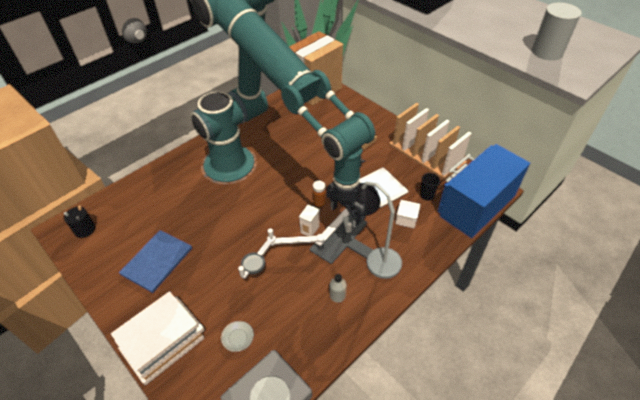

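View pics/b.png

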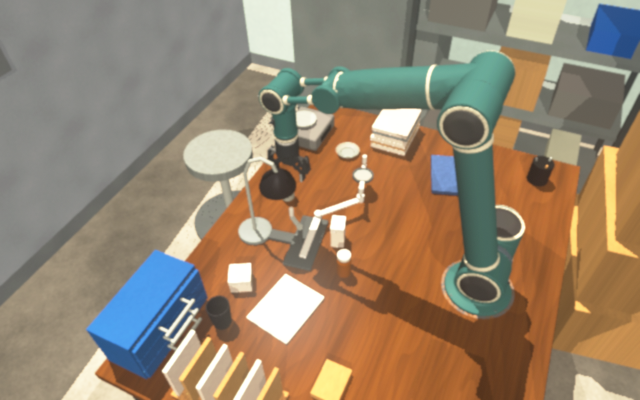

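The scene view shows the carton at (309,220), elbow knob at (269,237), lens and end knob at (250,268), the hood at (372,197), and the pad at (383,187). In the side view the carton is at (337,232), the rail at about (310,240), and the pad at (285,308). I'll enlarge both.

Run:
```python
from h import *
a=cv2.imread("pics/a.png")[165:315,220:420];b=cv2.imread("pics/b.png")[140:290,210:410]
f=lambda i:cv2.resize(i,(800,600),interpolation=cv2.INTER_CUBIC)
cv2.imwrite("pics/a2.png",f(a));cv2.imwrite("pics/b2.png",f(b))
```

```text
(no output)
```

View pics/a2.png

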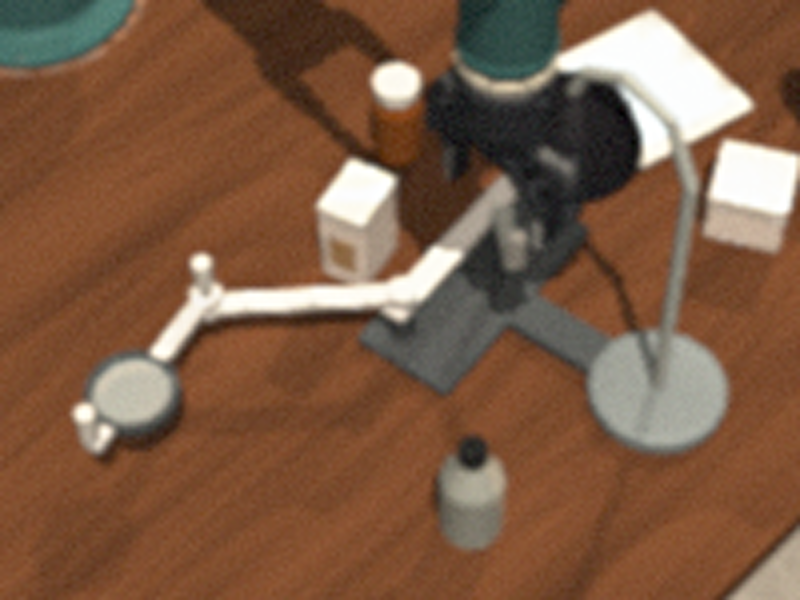

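View pics/b2.png

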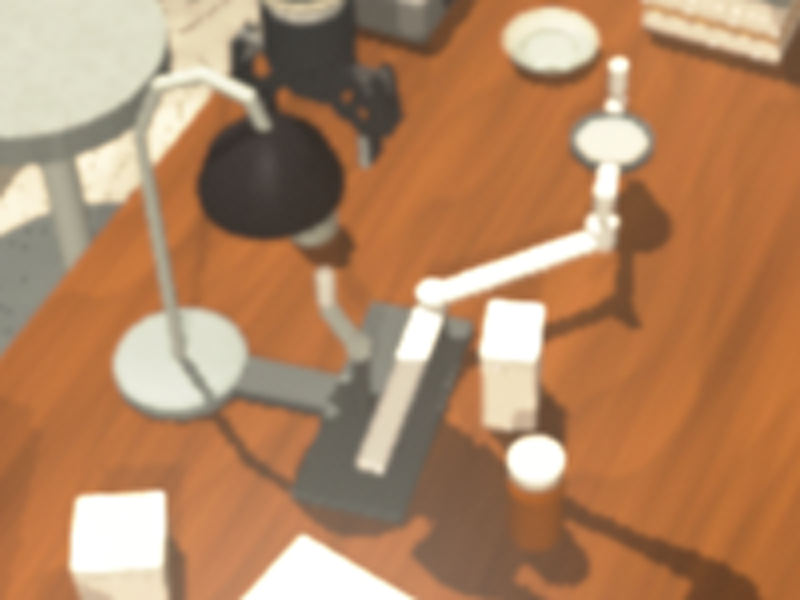

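The scene crop shows the carton's top corners at (358,160), (398,182), (363,225) and (318,203), the elbow knob top at (203,262), and the end knob top at (84,410). The side crop shows the pivot at (430,292), the rail end at (372,465), and the keeper knob at (325,272) just under the hood edge.

Run:
```python
from h import *
S=lambda u,v,z:np.round(atz("scene",(220+u/4,165+v/4),z),4)
D=lambda u,v,z:np.round(atz("side",(210+u/4,140+v/4),z),4)
print("pivot",S(402,288,.072),D(430,290,.072))
print("elbow",S(203,260,.130),D(606,178,.13))
print("outer",S(84,410,.130),D(620,65,.13))
print("railend",D(372,466,.06),"keeper knob",D(324,272,.143),"kpivot",D(360,350,.1))
for p in [(358,160),(398,182),(363,225),(318,203)]:print("carS",S(*p,.1))
for p in [(487,300),(545,305),(541,353),(481,345)]:print("carD",D(*p,.1))
for p in [(288,277),(323,293),(287,340),(248,314)]:print("pad",np.round(atz("side",p,.01),4))
for p in [(650,10),(752,103)]:print("padS",S(*p,.01))
print("jar",S(397,82,.1),D(535,462,.1))
```

```text
pivot [ 0.5883 -0.0237  0.072 ] [ 0.5887 -0.0258  0.072 ]
elbow [ 0.48   -0.1528  0.13  ] [ 0.478  -0.1652  0.13  ]
outer [ 0.5282 -0.3168  0.13  ] [ 0.5222 -0.3126  0.13  ]
railend [0.5539 0.1628 0.06  ] keeper knob [0.6511 0.0493 0.143 ] kpivot [0.6025 0.0831 0.1   ]
carS [0.4723 0.0332 0.1   ]
carS [0.5162 0.0412 0.1   ]
carS [ 0.5299 -0.0147  0.1   ]
carS [ 0.4838 -0.0263  0.1   ]
carD [ 0.527  -0.0124  0.1   ]
carD [ 0.4787 -0.0273  0.1   ]
carD [0.4607 0.0242 0.1   ]
carD [0.5108 0.0365 0.1   ]
pad [0.5809 0.2266 0.01  ]
pad [0.4481 0.2359 0.01  ]
pad [0.4779 0.4312 0.01  ]
pad [0.6314 0.4024 0.01  ]
padS [0.4791 0.4375 0.01  ]
padS [0.635  0.4117 0.01  ]
jar [0.428  0.1246 0.1   ] [0.4202 0.1322 0.1   ]
```

```bash
cat >> h.py <<'E'
def pose(xyz,head,tilt=0,tdir=None):
    """tool x heading (deg), tilt: deg lean, tool top leaning towards tool +x"""
    M=R.from_euler("z",head,degrees=True)*R.from_euler("x",180,degrees=True)*R.from_euler("y",tilt,degrees=True)
    return np.array(xyz,float),M
def plan(wps,start=None,g=0.0,maxmm=50,maxdeg=5,dec=2):
    """wps: list of (pos,Rot); prints rounded rows, straight segments cut to row size"""
    if start is None:
        s=get_state();start=(np.array(s["ee_pos"]),R.from_euler("xyz",s["eef_rot"]))
    p,M=start
    for q,N in wps:
        d=(M.inv()*N).magnitude()*180/np.pi
        n=max(1,int(np.ceil(max(np.linalg.norm(q-p)*1e3/maxmm,d/maxdeg)-.02)))
        for i in range(n):
            k=n-i
            sh=np.round(M.inv().apply((q-p)/k)/.05,dec)
            rv=np.round((M.inv()*N).as_rotvec(degrees=True)/k/5,dec)
            print([g]+(sh+0.).tolist()+(rv+0.).tolist(),end=",\n")
            p=p+M.apply(sh*.05);M=M*R.from_rotvec(rv*5,degrees=True)
    print("end",p.round(4),M.as_euler("xyz",degrees=True).round(1));return p,M
E
python3 - <<'E'
from h import *
e=plan([pose((.498,.007,.2),105)],g=.3);e=plan([pose((.498,.007,.068),105)],e,g=.3)
# check against outer networks positions
print(np.round(proj("scene",[[.5885,-.0247,.072]]),1))
E
```

```text
[0.3, 0.04, -0.88, 0.24, 0.0, 0.0, -0.75],
[0.3, 0.09, -0.88, 0.24, 0.0, 0.0, -0.75],
[0.3, 0.15, -0.88, 0.24, 0.0, 0.0, -0.75],
[0.3, 0.21, -0.86, 0.25, 0.0, 0.0, -0.75],
end [0.4979 0.0072 0.1998] [-180.   -0.  105.]
[0.3, 0.0, 0.0, 0.88, 0.0, 0.0, 0.0],
[0.3, 0.0, 0.0, 0.88, 0.0, 0.0, 0.0],
[0.3, 0.0, 0.0, 0.88, 0.0, 0.0, 0.0],
end [0.4979 0.0072 0.0678] [-180.   -0.  105.]
[[320.3 237.2]]
```

servo_tool:
  targets:
    - [0.3,0.04,-0.88,0.24,0,0,-0.75]
    - [0.3,0.09,-0.88,0.24,0,0,-0.75]
    - [0.3,0.15,-0.88,0.24,0,0,-0.75]
    - [0.3,0.21,-0.86,0.25,0,0,-0.75]
    - [0.3,0,0,0,0,0,0]
    - [0.3,0,0,0,0,0,0]
  newtons: 30

```text
clock: 2.25
ee_pos: [0.4988, 0.0072, 0.2006]
eef_rot: [3.139, 0.001, 1.832]
force: [-0.1, 0.0, 1.1]
gripper_width: 0.701
grip_force: 0.0
```

Run:
```python
from h import *
w=eyes.snapshot("wrist");cv2.imwrite("pics/w.png",w);a=eyes.snapshot("scene");cv2.imwrite("pics/c.png",a)
im=np.zeros((600,800,3),np.uint8);im[:300]=cv2.resize(a[165:300,220:400],(800,600),interpolation=3)[:300];
im=np.vstack([cv2.resize(w,(480,300)),cv2.resize(a[175:275,230:390],(480,300),interpolation=3)])
cv2.imwrite("pics/wc.png",im)
s=get_state();print(s["clock"],s["ee_pos"],s["eef_rot"],s["gripper_width"])
C=R.from_euler("z",105,degrees=True)
cs=[C.apply([sx*.03,sy*.0225,.1])+[.498,.007,0] for sx,sy in [(1,1),(1,-1),(-1,-1),(-1,1)]]
print(np.round(proj("wrist",cs)*.75,0),np.round((proj("scene",cs)-[230,175])*3+[0,300]))
```

```text
2.35 [0.49983031 0.00714157 0.20100404] [3.13895065e+00 8.36624151e-04 1.83236295e+00] 0.6976209862353425
[[209. 125.]
 [258. 125.]
 [257. 186.]
 [211. 186.]] [[235. 390.]
 [266. 404.]
 [240. 438.]
 [208. 423.]]
```

View pics/wc.png

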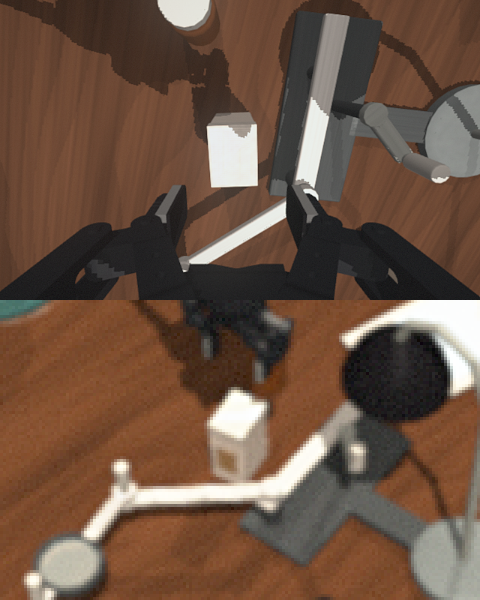

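The wrist view shows the carton top at (208–257, 125–187), where I predicted it. The rail runs from (303,195) to (335,15), and the keeper knob top is at about (440,173). Next I descend, grip and lift.

servo_tool:
  targets:
    - [0.3,0,0,0.88,0,0,0]
    - [0.3,0,0,0.88,0,0,0]
    - [0.3,0,0,0.9,0,0,0]
    - [0.3,0,0,0,0,0,0]
    - [0.6,0,0,0,0,0,0]
    - [0.8,0,0,0,0,0,0]
    - [0.8,0,0,0,0,0,0]
    - [0.8,0,0,0,0,0,0]
  newtons: 35

```text
clock: 3.35
ee_pos: [0.4988, 0.0072, 0.0679]
eef_rot: [3.14, 0.001, 1.833]
force: [0.8, -0.3, 1.1]
gripper_width: 0.528
grip_force: 41.8
```

Run:
```python
from h import *
e=plan([pose((.498,.007,.20),105),pose((.535,.325,.20),105),pose((.535,.325,.082),105)],g=.8)
```

```text
[0.8, 0.0, 0.0, -0.88, 0.01, 0.0, 0.0],
[0.8, 0.0, -0.01, -0.88, 0.01, 0.0, 0.0],
[0.8, 0.0, 0.0, -0.88, 0.0, 0.01, 0.0],
[0.8, 0.85, 0.34, 0.0, 0.0, 0.0, 0.0],
[0.8, 0.85, 0.34, 0.0, 0.0, 0.0, 0.0],
[0.8, 0.85, 0.34, 0.0, 0.0, 0.0, 0.0],
[0.8, 0.85, 0.33, 0.0, 0.0, 0.0, 0.0],
[0.8, 0.85, 0.34, 0.0, 0.0, 0.0, 0.0],
[0.8, 0.85, 0.33, 0.0, 0.0, 0.0, 0.0],
[0.8, 0.85, 0.34, 0.0, 0.0, 0.0, 0.0],
[0.8, 0.0, 0.0, 0.79, 0.0, 0.0, 0.0],
[0.8, 0.0, 0.0, 0.78, 0.0, 0.0, 0.0],
[0.8, 0.0, 0.0, 0.79, 0.0, 0.0, 0.0],
end [0.5351 0.325  0.082 ] [180.  -0. 105.]
```

servo_tool:
  targets:
    - [0.8,0,0,-0.6,0,0,0]
    - [0.8,0,0,-0.9,0,0,0]
    - [0.8,0,0,-0.9,0,0,0]
    - [0.8,0.4,0.16,-0.25,0,0,0]
    - [0.8,0.8,0.32,0,0,0,0]
    - [0.8,0.85,0.34,0,0,0,0]
    - [0.8,0.85,0.34,0,0,0,0]
    - [0.8,0.85,0.34,0,0,0,0]
    - [0.8,0.85,0.34,0,0,0,0]
    - [0.8,0.75,0.3,0,0,0,0]

```text
clock: 4.6
ee_pos: [0.532, 0.295, 0.1995]
eef_rot: [3.141, -0.0, 1.833]
force: [-0.4, 0.1, -1.3]
gripper_width: 0.529
grip_force: 42.1
```

servo_tool:
  targets:
    - [0.8,0.4,0.16,0,0,0,0]
    - [0.8,0.2,0.08,0,0,0,0]
    - [0.8,0,0,0.8,0,0,0]
    - [0.8,0,0,0.8,0,0,0]
    - [0.8,0,0,0.4,0,0,0]
    - [0.8,0,0,0,0,0,0]

```text
clock: 5.35
ee_pos: [0.5347, 0.3239, 0.0975]
eef_rot: [-3.138, 0.001, 1.832]
force: [0.6, -0.7, -1.0]
gripper_width: 0.527
grip_force: 42.1
```

Run:
```python
from h import *
s=get_state();print(s["clock"],s["force"],s["gripper_width"])
e=plan([pose((.535,.325,.0795),105)],g=.8)
```

```text
5.35 [ 0.5925356  -0.6599932  -0.96517772] 0.5271389755896468
[0.8, 0.02, 0.01, 0.36, -0.05, 0.01, -0.01],
end [0.5349 0.325  0.0795] [180.   0. 105.]
```

servo_tool:
  targets:
    - [0.8,0,0,0.2,0,0,0]
    - [0.8,0,0,0.14,0,0,0]
    - [0.8,0,0,0.05,0,0,0]
    - [0.8,0,0,0,0,0,0]

```text
clock: 5.85
ee_pos: [0.5359, 0.3255, 0.0799]
eef_rot: [3.141, -0.0, 1.833]
force: [-0.4, -0.6, -1.1]
gripper_width: 0.528
grip_force: 42.1
```

servo_tool:
  targets:
    - [0.8,0,0,0.03,0,0,0]
    - [0.8,0,0,0.02,0,0,0]
    - [0.8,0,0,0,0,0,0]

```text
clock: 6.22
ee_pos: [0.5362, 0.3254, 0.0779]
eef_rot: [3.141, -0.0, 1.833]
force: [-1.1, -0.1, 2.5]
gripper_width: 0.526
grip_force: 42.2
```

servo_tool:
  targets:
    - [0.6,0,0,0,0,0,0]
    - [0.3,0,0,0,0,0,0]
    - [0.3,0,0,0,0,0,0]
    - [0.3,0,0,-0.5,0,0,0]
    - [0.3,0,0,-1,0,0,0]
    - [0.3,0,0,-1,0,0,0]
    - [0.3,0,0,-1,0,0,0]
    - [0.3,0,0,-0.4,0,0,0]

```text
clock: 7.22
ee_pos: [0.5374, 0.3263, 0.2764]
eef_rot: [3.135, -0.002, 1.833]
force: [0.2, 1.4, -0.4]
gripper_width: 0.7
grip_force: 0.0
```

Run:
```python
from h import *
e=plan([pose((.48,.0,.27),105),pose((.52,-.29,.26),105)],g=.3)
```

```text
[0.3, -0.86, -0.4, 0.01, 0.01, 0.0, 0.0],
[0.3, -0.86, -0.4, 0.02, 0.01, 0.0, 0.0],
[0.3, -0.86, -0.4, 0.02, 0.01, 0.0, 0.0],
[0.3, -0.86, -0.4, 0.01, 0.01, 0.0, 0.0],
[0.3, -0.86, -0.4, 0.02, 0.01, -0.01, 0.0],
[0.3, -0.85, -0.4, 0.02, 0.01, 0.0, 0.0],
[0.3, -0.86, -0.4, 0.01, 0.01, -0.01, 0.0],
[0.3, -0.97, -0.12, 0.03, 0.0, 0.0, 0.0],
[0.3, -0.97, -0.12, 0.03, 0.0, 0.0, 0.0],
[0.3, -0.97, -0.12, 0.04, 0.0, 0.0, 0.0],
[0.3, -0.97, -0.12, 0.03, 0.0, 0.0, 0.0],
[0.3, -0.96, -0.12, 0.04, 0.0, 0.0, 0.0],
[0.3, -0.97, -0.13, 0.03, 0.0, 0.0, 0.0],
end [ 0.5199 -0.2903  0.2601] [-180.    0.  105.]
```

servo_tool:
  targets:
    - [0.3,-0.86,-0.4,0,0,0,0]
    - [0.3,-0.86,-0.4,0,0,0,0]
    - [0.3,-0.86,-0.4,0,0,0,0]
    - [0.3,-0.86,-0.4,0,0,0,0]
    - [0.3,-0.86,-0.4,0,0,0,0]
    - [0.3,-0.86,-0.4,0,0,0,0]
    - [0.3,-0.86,-0.4,0,0,0,0]
    - [0.3,-0.97,-0.12,0,0,0,0]
    - [0.3,-0.97,-0.12,0,0,0,0]
    - [0.3,-0.97,-0.12,0,0,0,0]

```text
clock: 8.48
ee_pos: [0.4982, -0.1482, 0.2709]
eef_rot: [-3.14, -0.001, 1.832]
force: [0.9, 0.6, -0.1]
gripper_width: 0.699
grip_force: 0.0
```

servo_tool:
  targets:
    - [0.3,-0.97,-0.12,0,0,0,0]
    - [0.3,-0.97,-0.12,0,0,0,0]
    - [0.3,-0.97,-0.12,0,0,0,0]
    - [0.3,-0.97,-0.12,0,0,0,0]
    - [0.3,-0.3,0,0,0,0,0]
    - [0.3,0,0,0,0,0,0]
    - [0.3,0,0,0,0,0,0]

```text
clock: 9.35
ee_pos: [0.5296, -0.3534, 0.2716]
eef_rot: [-3.141, -0.002, 1.833]
force: [-0.2, -0.1, 0.1]
gripper_width: 0.702
grip_force: 0.0
```

Run:
```python
from h import *
s=get_state();print(s["clock"],s["ee_pos"],s["eef_rot"])
w=eyes.snapshot("wrist");cv2.imwrite("pics/w2.png",w);d=eyes.snapshot("side");cv2.imwrite("pics/d.png",d)
cv2.imwrite("pics/wd.png",np.vstack([cv2.resize(w,(480,300)),cv2.resize(d[205:345,210:434],(480,300),interpolation=3)]))
P={"outer":(.525,-.3145,.13),"elbow":(.479,-.157,.13),"pivot":(.5885,-.0247,.072)}
for k,v in P.items():print(k,np.round(proj("wrist",[v])*.75))
```

```text
9.35 [ 0.52956742 -0.35344659  0.27161861] [-3.14098293e+00 -1.62557357e-03  1.83342299e+00]
outer [[241. 111.]]
elbow [[238. -76.]]
pivot [[ 378. -161.]]
```

View pics/wd.png

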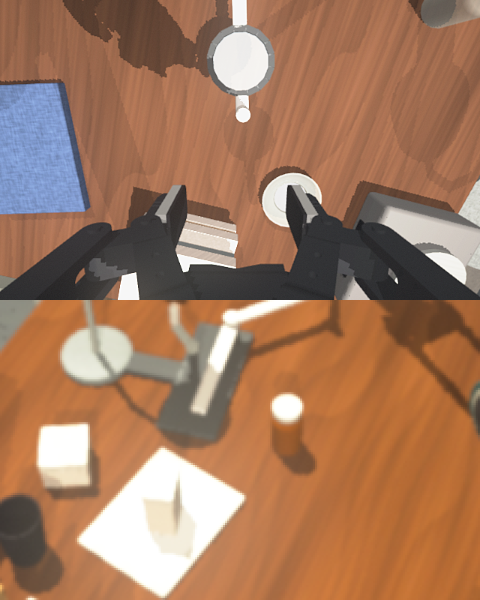

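The side half shows the carton upright near the middle of the pad. The wrist half shows the outer knob top at (243,115). I'll now plan the grasp and the fold.

Run:
```python
from h import *
o=atz("wrist",(243/.75,115/.75),.13);print(o)
K=np.array([.526,-.316])
# with pivot and lengths: elbow = intersection
P=np.array([.5885,-.0247]);d=K-P;L=np.linalg.norm(d);m=(P+K)/2;h=np.sqrt(.17**2-L*L/4);n=np.array([d[1],-d[0]])/L
for s in(1,-1):
  e=m+s*h*n;print("elbow",e,np.degrees(np.arctan2(*(e-P)[::-1])),np.degrees(np.arctan2(*(K-e)[::-1])))
e=plan([pose((o[0],o[1],.2),105),pose((o[0],o[1],.114),105)],g=.4)
```

```text
[ 0.5283087  -0.31850388  0.13      ]
elbow [ 0.47716104 -0.15316648] -130.91472609552034 -73.30433788904395
elbow [ 0.63733896 -0.18753352] -73.30433788904395 -130.91472609552034
[0.4, 0.34, 0.08, 0.72, 0.0, 0.0, 0.01],
[0.4, 0.34, 0.07, 0.73, 0.0, -0.01, 0.01],
[0.4, 0.0, 0.0, 0.86, 0.0, 0.0, 0.0],
[0.4, 0.0, 0.0, 0.86, 0.0, 0.0, 0.0],
end [ 0.5281 -0.3186  0.1138] [-180.    0.  105.]
```

servo_tool:
  targets:
    - [0.4,0.34,0.06,0.72,0,0,0]
    - [0.4,0.34,0.06,0.72,0,0,0]
    - [0.4,0.02,0,0.86,0,0,0]
    - [0.4,0,0,0.84,0,0,0]
    - [0.4,0,0,0,0,0,0]
    - [0.7,0,0,0,0,0,0]
    - [0.9,0,0,0,0,0,0]
    - [1,0,0,0,0,0,0]
    - [1,0,0,0,0,0,0]
  newtons: 20

```text
clock: 10.58
ee_pos: [0.5282, -0.3205, 0.118]
eef_rot: [3.138, 0.003, 1.832]
force: [-0.0, 2.1, 7.1]
gripper_width: 0.177
grip_force: 21.6
```

```bash
cat > fold.py <<'E'
from h import *
import sys
E=np.array([.478,-.154]);s=get_state();p=np.array(s["ee_pos"]);M=s["eef_rot"]
t0=np.degrees(np.arctan2(*(p[:2]-E)[::-1]));r=np.linalg.norm(p[:2]-E);h0=np.degrees(M[2]);h0=h0 if h0>0 else h0+360
print(s["clock"],p,t0,r,h0,s["force"],s["gripper_width"],s["grip_force"])
tf=float(sys.argv[1]);hf=float(sys.argv[2]);n=int(sys.argv[3]);rf=.17
w=[]
for i in range(1,n+1):
    t=np.radians(t0+(tf-t0)*i/n);rr=r+(rf-r)*i/n
    w.append(pose((E[0]+rr*np.cos(t),E[1]+rr*np.sin(t),.114),h0+(hf-h0)*i/n))
plan(w,g=1.0)
E
python3 fold.py 40 190 22
```

```text
10.575 [ 0.52816647 -0.32052151  0.11798957] -73.23448263785534 0.1739140221451429 104.99042629538764 [-0.03393563  2.10544767  7.10782011] 0.1768252858588499 21.601076424121857
[1.0, 0.03, 0.31, 0.08, 0.04, 0.04, -0.77],
[1.0, 0.03, 0.31, 0.0, 0.0, 0.0, -0.78],
[1.0, 0.04, 0.31, 0.0, 0.0, 0.0, -0.77],
[1.0, 0.05, 0.31, 0.0, 0.0, 0.0, -0.77],
[1.0, 0.06, 0.3, 0.0, 0.0, 0.0, -0.77],
[1.0, 0.06, 0.31, 0.0, 0.0, 0.0, -0.78],
[1.0, 0.07, 0.3, 0.0, 0.0, 0.0, -0.77],
[1.0, 0.07, 0.3, 0.0, 0.0, 0.0, -0.77],
[1.0, 0.08, 0.3, 0.0, 0.0, 0.0, -0.78],
[1.0, 0.09, 0.3, 0.0, 0.0, 0.0, -0.77],
[1.0, 0.09, 0.29, 0.0, 0.0, 0.0, -0.77],
[1.0, 0.11, 0.29, 0.0, 0.0, 0.0, -0.77],
[1.0, 0.1, 0.29, 0.0, 0.0, 0.0, -0.78],
[1.0, 0.12, 0.29, 0.0, 0.0, 0.0, -0.77],
[1.0, 0.12, 0.28, 0.0, 0.0, 0.0, -0.77],
[1.0, 0.12, 0.28, 0.0, 0.0, 0.0, -0.77],
[1.0, 0.14, 0.28, 0.0, 0.0, 0.0, -0.78],
[1.0, 0.13, 0.27, 0.0, 0.0, 0.0, -0.77],
[1.0, 0.15, 0.27, 0.0, 0.0, 0.0, -0.77],
[1.0, 0.15, 0.27, 0.0, 0.0, 0.0, -0.78],
[1.0, 0.15, 0.26, 0.0, 0.0, 0.0, -0.77],
[1.0, 0.17, 0.26, 0.0, 0.0, 0.0, -0.77],
end [ 0.6081 -0.0448  0.114 ] [ 180.   -0. -170.]
```

servo_tool:
  targets:
    - [1,0,0,-0.12,0,0,0]
    - [1,0.03,0.31,0,0,0,-0.77]
    - [1,0.03,0.31,0,0,0,-0.77]
    - [1,0.04,0.31,0,0,0,-0.77]
    - [1,0.05,0.31,0,0,0,-0.77]
    - [1,0.06,0.3,0,0,0,-0.77]

```text
clock: 11.32
ee_pos: [0.5919, -0.2808, 0.119]
eef_rot: [-3.139, -0.002, 2.171]
force: [2.3, -4.6, -9.6]
gripper_width: 0.181
grip_force: 21.3
```

```bash
sed -i 's/,\.114),h0/,.119),h0/' fold.py; python3 fold.py 40 190 17
```

```text
11.325 [ 0.59188533 -0.28079704  0.11895518] -48.070762714580844 0.17043285376675166 124.3971496807219 [ 2.28201201 -4.55864069 -9.60130417] 0.18084937515307248 21.262280344963074
[1.0, 0.05, 0.3, 0.0, -0.03, -0.02, -0.77],
[1.0, 0.07, 0.31, 0.0, 0.0, 0.0, -0.77],
[1.0, 0.07, 0.3, 0.0, 0.0, 0.0, -0.78],
[1.0, 0.07, 0.29, 0.0, 0.0, 0.0, -0.77],
[1.0, 0.08, 0.3, 0.0, 0.0, 0.0, -0.77],
[1.0, 0.09, 0.3, 0.0, 0.0, 0.0, -0.77],
[1.0, 0.1, 0.29, 0.0, 0.0, 0.0, -0.77],
[1.0, 0.1, 0.29, 0.0, 0.0, 0.0, -0.77],
[1.0, 0.11, 0.29, 0.0, 0.0, 0.0, -0.78],
[1.0, 0.12, 0.28, 0.0, 0.0, 0.0, -0.77],
[1.0, 0.12, 0.28, 0.0, 0.0, 0.0, -0.77],
[1.0, 0.13, 0.28, 0.0, 0.0, 0.0, -0.77],
[1.0, 0.13, 0.28, 0.0, 0.0, 0.0, -0.77],
[1.0, 0.14, 0.27, 0.0, 0.0, 0.0, -0.78],
[1.0, 0.15, 0.27, 0.0, 0.0, 0.0, -0.77],
[1.0, 0.16, 0.27, 0.0, 0.0, 0.0, -0.77],
[1.0, 0.16, 0.26, 0.0, 0.0, 0.0, -0.77],
end [ 0.608  -0.0447  0.1189] [-180.   -0. -170.]
```

servo_tool:
  targets:
    - [1,0.06,0.3,0.04,0,0,-0.77]
    - [1,0.07,0.3,0,0,0,-0.77]
    - [1,0.07,0.3,0,0,0,-0.77]
    - [1,0.07,0.29,0,0,0,-0.77]
    - [1,0.08,0.3,0,0,0,-0.77]
    - [1,0.09,0.3,0,0,0,-0.77]
    - [1,0.1,0.29,0,0,0,-0.77]
    - [1,0.1,0.29,0,0,0,-0.77]
    - [1,0.11,0.29,0,0,0,-0.77]

```text
clock: 12.45
ee_pos: [0.6487, -0.158, 0.1187]
eef_rot: [-3.141, -0.001, 2.776]
force: [-0.2, -1.1, -4.2]
gripper_width: 0.177
grip_force: 21.8
```

```bash
python3 fold.py 40 190 8
```

```text
12.45 [ 0.64874598 -0.15796337  0.11870388] -1.3297154864111793 0.17079197372625432 159.05100155708283 [-0.168671   -1.10531434 -4.24828564] 0.17688638022103398 21.774067282676697
[1.0, 0.12, 0.28, -0.01, -0.01, -0.01, -0.77],
[1.0, 0.12, 0.29, 0.0, 0.0, 0.0, -0.78],
[1.0, 0.13, 0.27, 0.0, 0.0, 0.0, -0.77],
[1.0, 0.14, 0.28, 0.0, 0.0, 0.0, -0.77],
[1.0, 0.14, 0.27, 0.0, 0.0, 0.0, -0.78],
[1.0, 0.15, 0.27, 0.0, 0.0, 0.0, -0.77],
[1.0, 0.16, 0.26, 0.0, 0.0, 0.0, -0.78],
[1.0, 0.16, 0.26, 0.0, 0.0, 0.0, -0.77],
end [ 0.6082 -0.045   0.1192] [-180.    0. -170.]
```

servo_tool:
  targets:
    - [1,0.12,0.28,0,0,0,-0.77]
    - [1,0.12,0.28,0,0,0,-0.77]
    - [1,0.13,0.28,0,0,0,-0.77]
    - [1,0.14,0.28,0,0,0,-0.77]
    - [1,0.14,0.27,0,0,0,-0.77]
    - [1,0.15,0.27,0,0,0,-0.77]
    - [1,0.16,0.26,0,0,0,-0.77]
    - [1,0.16,0.26,0,0,0,-0.77]

```text
clock: 13.45
ee_pos: [0.6085, -0.0445, 0.1188]
eef_rot: [-3.141, -0.0, -2.97]
force: [1.9, -1.2, -3.3]
gripper_width: 0.18
grip_force: 21.6
```

```bash
python3 fold.py 53 195 4
```

```text
13.45 [ 0.60854405 -0.04445344  0.11882579] 40.00182768167194 0.1704177109798674 189.85652057786882 [ 1.88450911 -1.21548723 -3.25612749] 0.18045889737443752 21.604141294956207
[1.0, 0.1, 0.16, 0.0, 0.0, 0.0, -0.26],
[1.0, 0.11, 0.16, 0.0, 0.0, 0.0, -0.25],
[1.0, 0.12, 0.16, 0.0, 0.0, 0.0, -0.26],
[1.0, 0.12, 0.15, 0.0, 0.0, 0.0, -0.26],
end [ 0.5801 -0.0183  0.1188] [-180.   -0. -165.]
```

servo_tool:
  targets:
    - [1,0.1,0.16,0,0,0,-0.26]
    - [1,0.11,0.16,0,0,0,-0.26]
    - [1,0.08,0.11,0,0,0,0]
    - [1,0,0,0,0,0,0]

```text
clock: 13.95
ee_pos: [0.5901, -0.0264, 0.1189]
eef_rot: [-3.141, -0.0, -2.927]
force: [2.6, -1.1, -6.8]
gripper_width: 0.18
grip_force: 21.3
```

servo_tool:
  targets:
    - [1,0.05,0.08,0,0,0,0]
    - [1,0.03,0.05,0,0,0,0]
    - [1,0,0,0,0,0,0]

```text
clock: 14.32
ee_pos: [0.5898, -0.0259, 0.1192]
eef_rot: [-3.131, 0.008, -2.926]
force: [16.3, -17.4, -19.6]
gripper_width: 0.177
grip_force: 21.3
```

servo_tool:
  targets:
    - [0.7,-0.06,-0.1,0,0,0,0]
    - [0.5,0,0,0,0,0,0]
    - [0.4,0,0,0,0,0,0]
    - [0.4,0,0,-0.5,0,0,0]
    - [0.4,0,0,-0.6,0,0,0]
    - [0.4,0,0,0,0,0,0]

```text
clock: 15.08
ee_pos: [0.5913, -0.0247, 0.1777]
eef_rot: [-3.14, 0.006, -2.926]
force: [0.4, -0.1, -0.1]
gripper_width: 0.602
grip_force: 0.0
```

Run:
```python
from h import *
s=get_state();print(s["force"],s["ee_pos"])
e=plan([pose((.54,-.09,.19),192),pose((.478,-.154,.165),200),pose((.478,-.154,.118),200)],g=.4)
w=eyes.snapshot("wrist");a=eyes.snapshot("scene")
cv2.imwrite("pics/f.png",np.vstack([cv2.resize(w,(480,300)),cv2.resize(a[175:275,230:390],(480,300),interpolation=3)]))
print(proj("wrist",[[.478,-.154,.13]])*.75,(proj("scene",[[.478,-.154,.13],[.5897,-.026,.13]])-[230,175])*3+[0,300])
```

```text
[ 0.39114742 -0.06172019 -0.13304326] [ 0.5913181  -0.02468779  0.17773956]
[0.4, 0.64, -0.53, -0.13, -0.01, 0.03, 0.03],
[0.4, 0.64, -0.53, -0.12, -0.01, 0.04, 0.04],
[0.4, 0.74, -0.5, 0.25, 0.0, 0.0, -0.8],
[0.4, 0.77, -0.44, 0.25, 0.0, 0.0, -0.8],
[0.4, 0.0, 0.0, 0.94, 0.0, 0.0, 0.0],
end [ 0.478  -0.1539  0.118 ] [ 180.   -0. -160.]
[[ 58.01231928 -41.1427324 ]] [[120.2697057  464.58270101]
 [270.32568483 457.60748411]]
```

View pics/f.png

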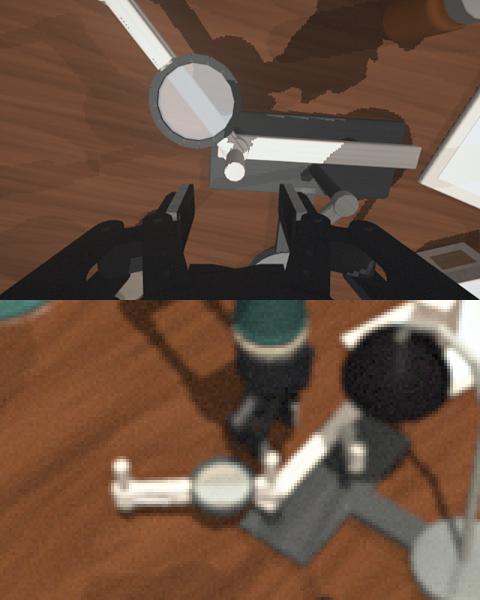

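The arm is folded: the end knob sits at (268,460) over the pivot and the elbow knob at (120,464), as predicted. Next I grip the elbow knob.

servo_tool:
  targets:
    - [0.4,0.64,-0.53,-0.12,0,0.03,0]
    - [0.4,0.64,-0.53,-0.12,0,0.03,0]
    - [0.4,0.74,-0.5,0.25,0,0,-0.8]
    - [0.4,0.77,-0.44,0.25,0,0,-0.8]
    - [0.4,0,0,0.4,0,0,0]
    - [0.4,0,0,0.47,0,0,0]
    - [0.4,0,0,0,0,0,0]
    - [0.8,0,0,0,0,0,0]
    - [1,0,0,0,0,0,0]
    - [1,0,0,0,0,0,0]
  newtons: 45

```text
clock: 16.42
ee_pos: [0.4769, -0.1547, 0.1193]
eef_rot: [3.142, -0.004, -2.787]
force: [0.4, 1.3, 2.4]
gripper_width: 0.177
grip_force: 43.8
```

```bash
sed 's/E=np.array(.*\]);s=/E=np.array([.5897,-.026]);s=/; s/,\.119),h0/,.1215),h0/' fold.py > swing.py; sed -i 's/^t0=\(.*\)$/t0=\1\nt0%=360/' swing.py; python3 swing.py 106 102 26
```

```text
16.425 [ 0.47686983 -0.15466602  0.11925117] 228.75173798824557 0.1711303369450817 200.30934917847654 [0.44899249 1.28540252 2.4005802 ] 0.17701421126213104 43.81256103515625
[1.0, 0.12, 0.25, -0.04, 0.0, -0.04, 0.76],
[1.0, 0.12, 0.26, 0.0, 0.0, 0.0, 0.75],
[1.0, 0.12, 0.26, 0.0, 0.0, 0.0, 0.76],
[1.0, 0.11, 0.26, 0.0, 0.0, 0.0, 0.75],
[1.0, 0.1, 0.26, 0.0, 0.0, 0.0, 0.76],
[1.0, 0.1, 0.26, 0.0, 0.0, 0.0, 0.76],
[1.0, 0.1, 0.26, 0.0, 0.0, 0.0, 0.75],
[1.0, 0.1, 0.27, 0.0, 0.0, 0.0, 0.76],
[1.0, 0.08, 0.27, 0.0, 0.0, 0.0, 0.76],
[1.0, 0.09, 0.26, 0.0, 0.0, 0.0, 0.75],
[1.0, 0.08, 0.27, 0.0, 0.0, 0.0, 0.76],
[1.0, 0.07, 0.27, 0.0, 0.0, 0.0, 0.75],
[1.0, 0.07, 0.28, 0.0, 0.0, 0.0, 0.76],
[1.0, 0.07, 0.27, -0.01, 0.0, 0.0, 0.76],
[1.0, 0.06, 0.27, 0.0, 0.0, 0.0, 0.75],
[1.0, 0.06, 0.28, 0.0, 0.0, 0.0, 0.76],
[1.0, 0.05, 0.27, 0.0, 0.0, 0.0, 0.76],
[1.0, 0.05, 0.28, 0.0, 0.0, 0.0, 0.75],
[1.0, 0.05, 0.28, 0.0, 0.0, 0.0, 0.76],
[1.0, 0.03, 0.27, 0.0, 0.0, 0.0, 0.75],
[1.0, 0.04, 0.28, 0.0, 0.0, 0.0, 0.76],
[1.0, 0.03, 0.28, 0.0, 0.0, 0.0, 0.76],
[1.0, 0.03, 0.28, 0.0, 0.0, 0.0, 0.75],
[1.0, 0.02, 0.28, 0.0, 0.0, 0.0, 0.76],
[1.0, 0.01, 0.28, 0.0, 0.0, 0.0, 0.76],
[1.0, 0.01, 0.28, 0.0, 0.0, 0.0, 0.75],
end [0.5429 0.1372 0.1217] [-180.    0.  102.]
```

servo_tool:
  targets:
    - [1,0.12,0.26,-0.04,0,0,0.76]
    - [1,0.12,0.26,0,0,0,0.76]
    - [1,0.12,0.26,0,0,0,0.76]
    - [1,0.11,0.26,0,0,0,0.76]
    - [1,0.1,0.26,0,0,0,0.76]
    - [1,0.1,0.26,0,0,0,0.76]
    - [1,0.1,0.26,0,0,0,0.76]
    - [1,0.1,0.27,0,0,0,0.76]
    - [1,0.08,0.27,0,0,0,0.76]

```text
clock: 17.55
ee_pos: [0.4188, -0.0447, 0.1195]
eef_rot: [-3.137, -0.005, 2.897]
force: [2.3, -6.8, -9.2]
gripper_width: 0.17
grip_force: 45.1
```

```bash
python3 swing.py 106 102 17
```

```text
17.55 [ 0.41879535 -0.04469219  0.11949867] 186.2417458599572 0.17192381016555874 165.97222685667447 [ 2.2668676  -6.84484866 -9.20919695] 0.16952421357688327 45.11412262916565
[1.0, 0.09, 0.27, -0.04, -0.06, -0.05, 0.75],
[1.0, 0.08, 0.27, 0.0, 0.0, 0.0, 0.76],
[1.0, 0.07, 0.27, 0.0, 0.0, 0.0, 0.75],
[1.0, 0.07, 0.28, 0.0, 0.0, 0.0, 0.75],
[1.0, 0.07, 0.27, 0.0, 0.0, 0.0, 0.75],
[1.0, 0.06, 0.28, 0.0, 0.0, 0.0, 0.76],
[1.0, 0.06, 0.27, 0.0, 0.0, 0.0, 0.75],
[1.0, 0.05, 0.28, 0.0, 0.0, 0.0, 0.75],
[1.0, 0.05, 0.28, 0.0, 0.0, 0.0, 0.75],
[1.0, 0.04, 0.28, 0.0, 0.0, 0.0, 0.76],
[1.0, 0.04, 0.27, 0.0, 0.0, 0.0, 0.75],
[1.0, 0.03, 0.28, 0.0, 0.0, 0.0, 0.75],
[1.0, 0.03, 0.28, 0.0, 0.0, 0.0, 0.75],
[1.0, 0.03, 0.28, 0.0, 0.0, 0.0, 0.76],
[1.0, 0.02, 0.28, 0.0, 0.0, 0.0, 0.75],
[1.0, 0.01, 0.28, 0.0, 0.0, 0.0, 0.75],
[1.0, 0.01, 0.28, 0.0, 0.0, 0.0, 0.75],
end [0.5428 0.1372 0.1215] [180.  -0. 102.]
```

servo_tool:
  targets:
    - [1,0.09,0.27,0,0,0,0.75]
    - [1,0.08,0.27,0,0,0,0.75]
    - [1,0.07,0.27,0,0,0,0.75]
    - [1,0.07,0.28,0,0,0,0.75]
    - [1,0.07,0.27,0,0,0,0.75]
    - [1,0.06,0.28,0,0,0,0.75]
    - [1,0.06,0.27,0,0,0,0.75]
    - [1,0.05,0.28,0,0,0,0.75]
    - [1,0.05,0.28,0,0,0,0.75]
    - [1,0.04,0.28,0,0,0,0.75]

```text
clock: 18.8
ee_pos: [0.459, 0.0864, 0.1192]
eef_rot: [-3.132, -0.004, 2.242]
force: [-4.0, -3.2, 0.3]
gripper_width: 0.169
grip_force: 46.3
```

```bash
python3 swing.py 106 102 7
```

```text
18.8 [0.45896479 0.08640723 0.11924337] 139.31077943355703 0.17241542922303868 128.47407623128302 [-4.04941682 -3.17287665  0.31258548] 0.16937930898270437 46.348469853401184
[1.0, 0.04, 0.28, -0.05, -0.11, -0.04, 0.76],
[1.0, 0.03, 0.29, 0.0, 0.0, 0.0, 0.75],
[1.0, 0.02, 0.28, 0.0, 0.0, 0.0, 0.76],
[1.0, 0.02, 0.29, 0.0, 0.0, 0.0, 0.76],
[1.0, 0.02, 0.28, 0.0, -0.01, 0.0, 0.75],
[1.0, 0.01, 0.28, 0.0, 0.0, 0.0, 0.76],
[1.0, 0.0, 0.28, 0.0, 0.0, 0.0, 0.76],
end [0.5427 0.1372 0.1216] [180.  -0. 102.]
```

servo_tool:
  targets:
    - [1,0.04,0.28,0,0,0,0.75]
    - [1,0.03,0.28,0,0,0,0.75]
    - [1,0.02,0.28,0,0,0,0.75]
    - [1,0.02,0.28,0,0,0,0.75]
    - [1,0.02,0.28,0,0,0,0.75]
    - [1,0.01,0.28,0,0,0,0.75]
    - [1,0,0.2,0,0,0,0.4]
    - [1,0,0.1,0,0,0,0]

```text
clock: 19.8
ee_pos: [0.5422, 0.1396, 0.1192]
eef_rot: [-3.131, -0.005, 1.815]
force: [-8.4, 7.4, 4.2]
gripper_width: 0.174
grip_force: 46.9
```

```bash
python3 swing.py 98 101 3
```

```text
19.8 [0.54221818 0.13962385 0.11917128] 105.99678643617372 0.17229563140049853 103.98626817583818 [-8.41659334  7.44972511  4.15447227] 0.1740306542299952 46.91391170024872
[1.0, -0.01, 0.16, -0.05, -0.12, -0.05, 0.2],
[1.0, -0.02, 0.16, 0.0, 0.0, 0.0, 0.2],
[1.0, -0.02, 0.16, 0.0, 0.0, 0.0, 0.2],
end [0.5662 0.1426 0.1216] [-180.   -0.  101.]
```

servo_tool:
  targets:
    - [1,-0.01,0.16,0,0,0,0.2]
    - [1,-0.02,0.12,0,0,0,0.2]
    - [1,-0.02,0.08,0,0,0,0.2]
    - [1,0,0,0,0,0,0]

```text
clock: 20.3
ee_pos: [0.5601, 0.1438, 0.1192]
eef_rot: [-3.132, -0.008, 1.762]
force: [-8.1, 15.3, 2.0]
gripper_width: 0.169
grip_force: 46.6
```

servo_tool:
  targets:
    - [1,0,0.06,0,0,0,0]
    - [1,0,0.04,0,0,0,0]
    - [1,0,0,0,0,0,0]

```text
clock: 20.68
ee_pos: [0.5621, 0.1435, 0.1191]
eef_rot: [-3.125, -0.007, 1.765]
force: [-17.5, 12.2, 9.8]
gripper_width: 0.165
grip_force: 47.9
```

servo_tool:
  targets:
    - [1,0,0.06,0,0,0,0]
    - [1,0,0.04,0,0,0,0]
    - [1,0,0,0,0,0,0]
    - [1,0,0,0,0,0,0]

```text
clock: 21.18
ee_pos: [0.5624, 0.1437, 0.1189]
eef_rot: [-3.115, -0.007, 1.765]
force: [-30.7, 8.2, 20.5]
gripper_width: 0.172
grip_force: 50.6
```

servo_tool:
  targets:
    - [0.8,0,-0.2,0,0,0,0]
    - [0.5,0,0,0,0,0,0]
    - [0.4,0,0,0,0,0,0]
    - [0.4,0,0,-0.4,0,0,0]
    - [0.4,0,0,-0.8,0,0,0]
    - [0.4,0,-0.6,-0.9,0,0,0]
    - [0.4,0,-0.6,0,0,0,0]
    - [0.4,0,0,0,0,0,0]

```text
clock: 22.18
ee_pos: [0.5044, 0.1276, 0.2271]
eef_rot: [-3.139, 0.0, 1.764]
force: [0.2, 0.6, -0.2]
gripper_width: 0.6
grip_force: 0.0
```

Run:
```python
from h import *
s=get_state();print(s["clock"],s["ee_pos"],s["eef_rot"])
c=eyes.camera_params("wrist");K=np.array(c["intrinsics"]);Ex=np.array(c["extrinsics"])
T=np.eye(4);T[:3,:3]=R.from_euler("xyz",s["eef_rot"]).as_matrix();T[:3,3]=s["ee_pos"]
CT=Ex@T
def old(pos,rot,uv,z):
    T=np.eye(4);T[:3,:3]=R.from_euler("xyz",rot).as_matrix();T[:3,3]=pos;E=CT@np.linalg.inv(T)
    d=np.linalg.inv(K)@np.array([uv[0],uv[1],1.])*[1,-1,-1];d=E[:3,:3].T@d;o=-E[:3,:3].T@E[:3,3];return (o+d*(z-o[2])/d[2]).round(4)
print("w",old([.4998,.0071,.2010],[3.139,.0008,1.8324],(439/.75,173/.75),.143))
print("f",old([.5913,-.0247,.1777],[-3.14,.006,-2.926],(345/.75,203/.75),.143))
print("f outer",old([.5913,-.0247,.1777],[-3.14,.006,-2.926],(234/.75,171/.75),.13))
w=eyes.snapshot("wrist");a=eyes.snapshot("scene");b=eyes.snapshot("side")
cv2.imwrite("pics/g_w.png",w);cv2.imwrite("pics/g_b.png",b)
z=lambda i:cv2.resize(i,(480,300),interpolation=3)
im=np.vstack([z(w),z(b[170:270,260:420])]);cv2.imwrite("pics/g.png",im)
u=np.array([-.160,.987]);v=np.array([-.987,-.160]);P=np.array([.5897,-.026])
kp=P+.1*u-.035*v;print("kp",kp,"elbow",P+.17*u)
print(proj("wrist",[[*(P+.17*u),.13],[*P,.13],[*kp,.104]])*.75)
```

```text
22.175 [0.50437926 0.12757924 0.22706017] [-3.13939697e+00  1.77247134e-04  1.76421626e+00]
w [0.6533 0.0478 0.143 ]
f [0.5886 0.0533 0.143 ]
f outer [ 0.5866 -0.0272  0.13  ]
kp [0.608245 0.0783  ] elbow [0.5625  0.14179]
[[300.16321627 155.81992908]
 [284.53212976 303.66616584]
 [319.84781195 211.28482008]]
```

View pics/g.png

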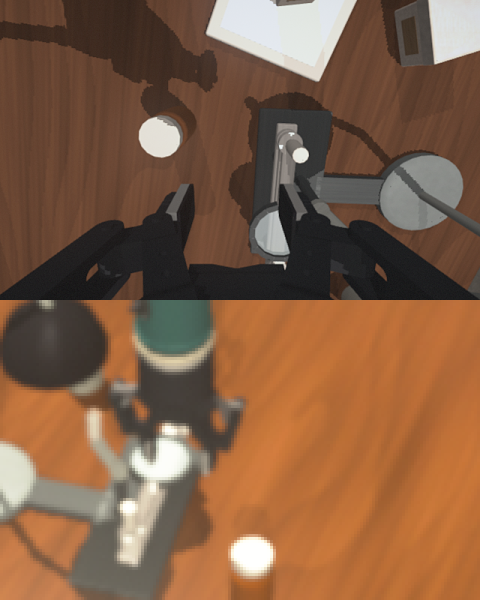

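The wrist half shows the elbow knob at (300,155), exactly at the predicted home position, with the bars over the rail and the jar untouched. Next comes the keeper.

Run:
```python
from h import *
G=np.array([.6525,.0482,.132]);_,N=pose((0,0,0),189.2,-40);z=N.apply([0,0,1]);print(z,N.apply([1,0,0]),N.apply([0,1,0]))
e=plan([((np.array([.5,.05,.27])),N)],g=.45)
e=plan([(G-.1*z,N),(G+.002*z,N)],e,g=.45,maxmm=40)
```

```text
[ 0.63451896  0.10276965 -0.76604444] [-0.75619025 -0.1224761  -0.64278761] [-1.59881188e-01  9.87136265e-01  1.31838984e-16]
[0.45, -0.08, -0.02, -0.04, -0.31, -0.32, -0.84],
[0.45, -0.07, -0.02, -0.04, -0.31, -0.32, -0.84],
[0.45, -0.07, -0.03, -0.04, -0.31, -0.32, -0.84],
[0.45, -0.07, -0.03, -0.04, -0.31, -0.32, -0.84],
[0.45, -0.07, -0.04, -0.04, -0.31, -0.32, -0.84],
[0.45, -0.07, -0.04, -0.04, -0.31, -0.32, -0.84],
[0.45, -0.07, -0.05, -0.04, -0.31, -0.32, -0.84],
[0.45, -0.07, -0.05, -0.04, -0.31, -0.32, -0.84],
[0.45, -0.06, -0.05, -0.04, -0.31, -0.32, -0.84],
[0.45, -0.06, -0.06, -0.04, -0.31, -0.32, -0.84],
[0.45, -0.06, -0.06, -0.04, -0.31, -0.32, -0.84],
[0.45, -0.05, -0.06, -0.04, -0.31, -0.32, -0.84],
[0.45, -0.05, -0.07, -0.04, -0.31, -0.31, -0.84],
[0.45, -0.04, -0.07, -0.04, -0.31, -0.32, -0.84],
[0.45, -0.04, -0.07, -0.04, -0.31, -0.31, -0.84],
[0.45, -0.04, -0.07, -0.04, -0.31, -0.32, -0.85],
[0.45, -0.03, -0.07, -0.04, -0.31, -0.31, -0.84],
[0.45, -0.03, -0.08, -0.04, -0.31, -0.32, -0.85],
[0.45, -0.02, -0.08, -0.04, -0.31, -0.31, -0.84],
[0.45, -0.02, -0.07, -0.03, -0.3, -0.32, -0.85],
end [0.5001 0.0503 0.2699] [-180.    40.  -170.8]
[0.45, -0.18, -0.18, 0.68, 0.0, 0.0, 0.0],
[0.45, -0.17, -0.17, 0.68, 0.0, 0.0, 0.0],
[0.45, -0.18, -0.18, 0.68, 0.0, 0.0, 0.0],
[0.45, 0.0, 0.0, 0.68, 0.0, 0.0, 0.0],
[0.45, 0.0, 0.0, 0.68, 0.0, 0.0, 0.0],
[0.45, 0.0, 0.0, 0.68, 0.0, 0.0, 0.0],
end [0.6538 0.0483 0.1307] [-180.    40.  -170.8]
```

servo_tool:
  targets:
    - [0.45,-0.08,-0.02,-0.04,-0.31,-0.32,-0.84]
    - [0.45,-0.07,-0.02,-0.04,-0.31,-0.32,-0.84]
    - [0.45,-0.07,-0.03,-0.04,-0.31,-0.32,-0.84]
    - [0.45,-0.07,-0.03,-0.04,-0.31,-0.32,-0.84]
    - [0.45,-0.07,-0.04,-0.04,-0.31,-0.32,-0.84]
    - [0.45,-0.07,-0.04,-0.04,-0.31,-0.32,-0.84]
    - [0.45,-0.07,-0.05,-0.04,-0.31,-0.32,-0.84]
    - [0.45,-0.07,-0.05,-0.04,-0.31,-0.32,-0.84]
    - [0.45,-0.06,-0.05,-0.04,-0.31,-0.32,-0.84]
    - [0.45,-0.06,-0.06,-0.04,-0.31,-0.32,-0.84]

```text
clock: 23.58
ee_pos: [0.5026, 0.0892, 0.247]
eef_rot: [2.993, 0.346, 2.484]
force: [-0.0, 0.2, -0.4]
gripper_width: 0.554
grip_force: 0.0
```

servo_tool:
  targets:
    - [0.45,-0.06,-0.06,-0.04,-0.31,-0.32,-0.84]
    - [0.45,-0.05,-0.06,-0.04,-0.31,-0.32,-0.84]
    - [0.45,-0.05,-0.07,-0.04,-0.31,-0.32,-0.84]
    - [0.45,-0.04,-0.07,-0.04,-0.31,-0.32,-0.84]
    - [0.45,-0.04,-0.07,-0.04,-0.31,-0.32,-0.84]
    - [0.45,-0.04,-0.07,-0.04,-0.31,-0.32,-0.84]
    - [0.45,-0.03,-0.07,-0.04,-0.31,-0.32,-0.84]
    - [0.45,-0.03,-0.08,-0.04,-0.31,-0.32,-0.84]
    - [0.45,-0.02,-0.08,-0.04,-0.31,-0.32,-0.84]
    - [0.45,-0.02,-0.08,-0.04,-0.31,-0.32,-0.84]

```text
clock: 24.82
ee_pos: [0.4994, 0.0496, 0.2697]
eef_rot: [-3.141, 0.701, -2.98]
force: [-0.7, 0.4, 0.2]
gripper_width: 0.554
grip_force: 0.0
```

Run:
```python
from h import *
s=get_state();print(s["clock"],s["ee_pos"],np.degrees(s["eef_rot"]),np.round(s["joints"],2))
G=np.array([.6525,.0482,.132]);_,N=pose((0,0,0),189.2,-40);z=N.apply([0,0,1])
e=plan([(G-.1*z,N),(G+.002*z,N)],g=.45,maxmm=40)
```

```text
24.825 [0.49942212 0.04956745 0.26967059] [-179.98632003   40.14789257 -170.73512578] [-0.03 -0.51  2.39  0.23  0.58 -1.91]
[0.45, -0.18, -0.17, 0.68, 0.0, 0.01, 0.0],
[0.45, -0.18, -0.17, 0.68, 0.0, 0.01, 0.0],
[0.45, -0.18, -0.18, 0.69, 0.01, 0.01, 0.01],
[0.45, 0.0, 0.0, 0.68, 0.0, 0.0, 0.0],
[0.45, 0.0, 0.0, 0.68, 0.0, 0.0, 0.0],
[0.45, 0.0, 0.0, 0.68, 0.0, 0.0, 0.0],
end [0.6539 0.0483 0.1305] [-180.    40.  -170.8]
```

servo_tool:
  targets:
    - [0.45,-0.18,-0.17,0.68,0,0,0]
    - [0.45,-0.18,-0.17,0.68,0,0,0]
    - [0.45,-0.18,-0.18,0.69,0,0,0]
    - [0.45,0,0,0.5,0,0,0]
    - [0.45,0,0,0.5,0,0,0]
    - [0.45,0,0,0,0,0,0]
  newtons: 25

```text
clock: 25.58
ee_pos: [0.6204, 0.043, 0.1676]
eef_rot: [3.139, 0.696, -2.984]
force: [0.1, 0.3, 0.2]
gripper_width: 0.55
grip_force: 0.0
```

servo_tool:
  targets:
    - [0.45,0,0,0.4,0,0,0]
    - [0.45,0,0,0.4,0,0,0]
    - [0.45,0,0,0.24,0,0,0]
    - [0.45,0,0,0,0,0,0]

```text
clock: 26.08
ee_pos: [0.6537, 0.0484, 0.1306]
eef_rot: [3.14, 0.7, -2.984]
force: [0.4, 0.1, 0.0]
gripper_width: 0.548
grip_force: 0.0
```

servo_tool:
  targets:
    - [0.7,0,0,0,0,0,0]
    - [0.9,0,0,0,0,0,0]
    - [1,0,0,0,0,0,0]
    - [1,0,0,0,0,0,0]

```text
clock: 26.58
ee_pos: [0.6542, 0.0477, 0.132]
eef_rot: [-3.141, 0.703, -2.983]
force: [-0.6, -4.3, 2.3]
gripper_width: 0.178
grip_force: 25.9
```

```bash
cat > keep.py <<'E'
from h import *
import sys
C=np.array([.6082,.0783]);s=get_state();p=np.array(s["ee_pos"]);M=R.from_euler("xyz",s["eef_rot"])
off=M.apply([0,0,-.002]);k=(p+off)[:2]-C
t0=np.degrees(np.arctan2(k[1],k[0]));t0=t0-360 if t0>90 else t0
print(s["clock"],p,"ang",t0,"r",np.linalg.norm(k),s["force"],s["gripper_width"])
tf=float(sys.argv[1]);n=int(sys.argv[2]);_,N=pose((0,0,0),189.2,-40);r=np.linalg.norm(k);w=[]
for i in range(1,n+1):
    t=np.radians(t0+(tf-t0)*i/n);rr=r+(.055-r)*i/n
    w.append((np.array([C[0]+rr*np.cos(t),C[1]+rr*np.sin(t),.133])-off,N))
plan(w,g=1.0)
E
python3 keep.py -165 18
```

```text
26.575 [0.65423163 0.04771156 0.13197062] ang -34.528327095775865 r 0.05432447777396271 [-0.55986235 -4.28396204  2.27968721] 0.1776146616906287
[1.0, 0.08, -0.09, -0.06, -0.02, 0.05, -0.02],
[1.0, 0.09, -0.08, -0.07, 0.0, 0.0, 0.0],
[1.0, 0.09, -0.07, -0.08, 0.0, 0.0, 0.0],
[1.0, 0.1, -0.05, -0.08, 0.0, 0.0, 0.0],
[1.0, 0.1, -0.03, -0.09, 0.0, 0.0, 0.0],
[1.0, 0.11, -0.02, -0.08, 0.0, 0.0, 0.0],
[1.0, 0.1, 0.0, -0.09, 0.0, 0.0, 0.0],
[1.0, 0.11, 0.02, -0.09, 0.0, 0.0, 0.0],
[1.0, 0.1, 0.04, -0.09, 0.0, 0.0, 0.0],
[1.0, 0.1, 0.05, -0.08, 0.0, 0.0, 0.0],
[1.0, 0.09, 0.07, -0.08, 0.0, 0.0, 0.0],
[1.0, 0.08, 0.08, -0.07, 0.0, 0.0, 0.0],
[1.0, 0.08, 0.1, -0.06, 0.0, 0.0, 0.0],
[1.0, 0.07, 0.1, -0.06, 0.0, 0.0, 0.0],
[1.0, 0.05, 0.12, -0.04, 0.0, 0.0, 0.0],
[1.0, 0.05, 0.13, -0.04, 0.0, 0.0, 0.0],
[1.0, 0.03, 0.13, -0.03, 0.0, 0.0, 0.0],
[1.0, 0.02, 0.14, -0.01, 0.0, 0.0, 0.0],
end [0.5562 0.0643 0.1313] [ 180.    40.  -170.8]
```

servo_tool:
  targets:
    - [1,0.08,-0.09,-0.07,0,0,0]
    - [1,0.09,-0.08,-0.07,0,0,0]
    - [1,0.09,-0.07,-0.08,0,0,0]
    - [1,0.1,-0.05,-0.08,0,0,0]
    - [1,0.1,-0.03,-0.09,0,0,0]
    - [1,0.11,-0.02,-0.08,0,0,0]

```text
clock: 27.32
ee_pos: [0.6212, 0.0248, 0.132]
eef_rot: [-3.141, 0.704, -2.984]
force: [4.9, -2.3, -1.5]
gripper_width: 0.173
grip_force: 24.5
```

```bash
python3 keep.py -165 12
```

```text
27.325 [0.62121132 0.02477251 0.13196087] ang -77.68198661974664 r 0.05499498940566841 [ 4.86687001 -2.30667967 -1.54804782] 0.1729267279949305
[1.0, 0.11, 0.0, -0.08, -0.03, 0.07, -0.03],
[1.0, 0.11, 0.02, -0.09, 0.0, 0.0, 0.0],
[1.0, 0.1, 0.04, -0.09, 0.0, 0.0, 0.0],
[1.0, 0.1, 0.05, -0.08, 0.0, 0.0, 0.0],
[1.0, 0.09, 0.07, -0.08, 0.0, 0.0, 0.0],
[1.0, 0.09, 0.08, -0.07, 0.0, 0.0, 0.0],
[1.0, 0.08, 0.1, -0.07, 0.0, 0.0, 0.0],
[1.0, 0.06, 0.11, -0.05, 0.0, 0.0, 0.0],
[1.0, 0.06, 0.12, -0.05, 0.0, 0.0, 0.0],
[1.0, 0.04, 0.13, -0.03, 0.0, 0.0, 0.0],
[1.0, 0.03, 0.13, -0.03, 0.0, 0.0, 0.0],
[1.0, 0.02, 0.14, -0.02, 0.0, 0.0, 0.0],
end [0.5562 0.0644 0.1317] [-180.    40.  -170.8]
```

servo_tool:
  targets:
    - [1,0.11,0,-0.08,0,0,0]
    - [1,0.11,0.02,-0.09,0,0,0]
    - [1,0.1,0.04,-0.09,0,0,0]
    - [1,0.1,0.05,-0.08,0,0,0]
    - [1,0.09,0.07,-0.08,0,0,0]
    - [1,0.09,0.08,-0.07,0,0,0]

```text
clock: 28.08
ee_pos: [0.5823, 0.0244, 0.1323]
eef_rot: [-3.127, 0.709, -2.988]
force: [-7.2, -39.3, 3.0]
gripper_width: 0.175
grip_force: 24.6
```

```bash
python3 keep.py -171 7
```

```text
28.075 [0.58226962 0.02439358 0.13225511] ang -116.72065025412168 r 0.06054153151677537 [ -7.17905258 -39.27734828   3.00936253] 0.17498844769042998
[1.0, 0.1, 0.11, -0.07, -0.22, 0.13, -0.06],
[1.0, 0.07, 0.13, -0.06, 0.0, 0.0, 0.0],
[1.0, 0.06, 0.14, -0.05, 0.0, 0.0, 0.0],
[1.0, 0.04, 0.15, -0.03, 0.0, 0.0, 0.0],
[1.0, 0.03, 0.15, -0.03, 0.0, 0.0, 0.0],
[1.0, 0.01, 0.15, -0.01, 0.0, 0.0, 0.0],
[1.0, 0.0, 0.15, 0.01, 0.0, 0.0, 0.0],
end [0.5552 0.0697 0.1314] [-180.    40.  -170.8]
```

servo_tool:
  targets:
    - [1,0,-0.2,0,0,0,0]
    - [1,0,0,0,0,0,0]

```text
clock: 28.32
ee_pos: [0.5819, 0.0232, 0.1319]
eef_rot: [3.139, 0.701, -2.986]
force: [1.8, 1.6, 1.8]
gripper_width: 0.177
grip_force: 25.1
```

Run:
```python
from h import *
s=get_state();print(s["force"],s["ft_torque"],s["ee_pos"])
a=eyes.snapshot("scene");b=eyes.snapshot("side")
z=lambda i:cv2.resize(i,(480,300),interpolation=3)
cv2.imwrite("pics/k.png",np.vstack([z(a[185:265,280:408]),z(b[170:250,260:388])]))
for c in("scene","side"):print([(np.round(x["location"],3),round(x["p"],2)) for x in eyes.spot_in(c,"keeper_knob")])
f=lambda t:[.6082+.055*np.cos(np.radians(t)),.0783+.055*np.sin(np.radians(t)),.143]
pts=[f(-34),f(-80),f(-100),f(-117),[.6082,.0783,.104]]
print((proj("scene",pts)-[280,185])*3.75,(proj("side",pts)-[260,170])*3.75+[0,300])
```

```text
[1.84954722 1.59555043 1.7651429 ] [ 0.18585664 -0.16431497  0.01641997] [0.58185482 0.02318272 0.13187762]
[(array([0.6  , 0.052, 0.106]), 0.62), (array([0.701, 0.44 , 0.065]), 0.55), (array([0.681, 0.055, 0.018]), 0.4)]
[(array([0.596, 0.055, 0.104]), 0.66), (array([0.705, 0.314, 0.061]), 0.38)]
[[258.25645163 145.69261145]
 [211.57549677 137.53201716]
 [196.68591507 125.72527771]
 [188.79684667 113.21168534]
 [244.43784535 125.50608927]] [[114.57029068 440.30385144]
 [161.48580552 434.72249924]
 [180.33340897 440.91775085]
 [193.18075908 449.79693155]
 [146.53346949 507.14339508]]
```

View pics/k.png

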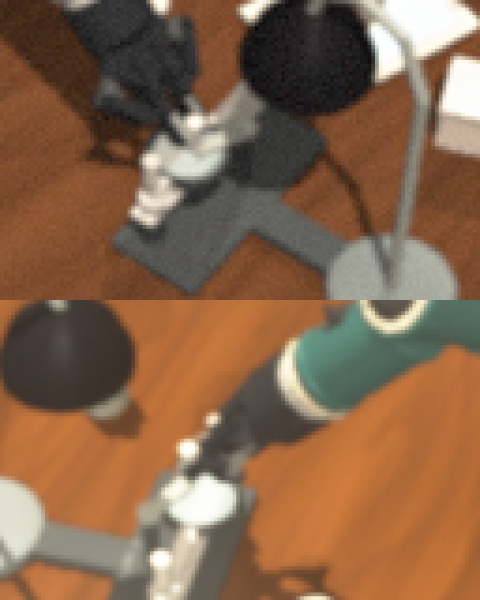

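Run:
```python
from h import *
s=get_state();p=np.array(s["ee_pos"]);C=np.array([.6082,.0783]);_,N=pose((0,0,0),189.2,-40)
k0=C+.055*np.array([np.cos(np.radians(-110)),np.sin(np.radians(-110))]);w=[];n=9
for i in range(1,n+1):
    t=np.radians(-110-61*i/n);k=C+.055*np.array([np.cos(t),np.sin(t)])
    w.append((np.array([*(p[:2]+k-k0+np.array([.005,0])*max(0,i-4)/5),.132]),N))
plan(w,g=1.0)
```

```text
[1.0, 0.08, 0.07, -0.07, -0.02, 0.04, -0.02],
[1.0, 0.08, 0.08, -0.07, 0.0, 0.0, 0.0],
[1.0, 0.07, 0.1, -0.06, 0.0, 0.0, 0.0],
[1.0, 0.06, 0.1, -0.05, 0.0, 0.0, 0.0],
[1.0, 0.03, 0.11, -0.03, 0.0, 0.0, 0.0],
[1.0, 0.03, 0.11, -0.02, 0.0, 0.0, 0.0],
[1.0, 0.01, 0.13, -0.01, 0.0, 0.0, 0.0],
[1.0, 0.0, 0.12, 0.0, 0.0, 0.0, 0.0],
[1.0, -0.01, 0.13, 0.01, 0.0, 0.0, 0.0],
end [0.5517 0.0664 0.1321] [-180.    40.  -170.8]
```

servo_tool:
  targets:
    - [1,0,0,0,0,0,0]
    - [1,0.08,0.06,-0.07,0,0,0]
    - [1,0.08,0.07,-0.07,0,0,0]
  newtons: 40

```text
clock: 28.9
ee_pos: [0.5704, 0.0272, 0.1317]
eef_rot: [-3.139, 0.702, -2.983]
force: [2.3, -3.0, 3.3]
gripper_width: 0.165
grip_force: 39.0
```

servo_tool:
  targets:
    - [1,0.06,0.09,-0.06,0,0,0]
    - [1,0.05,0.1,-0.05,0,0,0]

```text
clock: 29.15
ee_pos: [0.5607, 0.0331, 0.1318]
eef_rot: [-3.135, 0.702, -2.984]
force: [-4.7, -18.9, 6.6]
gripper_width: 0.166
grip_force: 38.9
```

Run:
```python
from h import *
s=get_state();print(s["ee_pos"],s["force"])
for c in("scene","side"):
  eyes.snapshot(c);print([(np.round(x["location"],3),round(x["p"],2)) for x in eyes.spot_in(c,"keeper_knob")])
```

```text
[0.56071182 0.03311131 0.1318123 ] [ -4.74054824 -18.86343942   6.61720629]
[]
[(array([0.299, 0.493, 0.027]), 0.73), (array([0.586, 0.06 , 0.11 ]), 0.6), (array([0.699, 0.45 , 0.064]), 0.35)]
```

servo_tool:
  targets:
    - [0.72,0,-0.1,0,0,0,0]
    - [0.72,0,0,0,0,0,0]
    - [0.72,-0.08,0,0.06,0,0,0]
    - [0.72,-0.08,0,0.06,0,0,0]
    - [0.72,0,0,0,0,0,0]
  newtons: 20

```text
clock: 29.98
ee_pos: [0.5716, 0.033, 0.1322]
eef_rot: [3.142, 0.699, -2.983]
force: [0.2, -0.7, 0.4]
gripper_width: 0.284
grip_force: 0.0
```

Run:
```python
from h import *
s=get_state();print(s["clock"],s["ee_pos"],s["force"],s["gripper_width"])
b=eyes.snapshot("side");a=eyes.snapshot("scene");cv2.imwrite("pics/m.png",np.vstack([cv2.resize(i,(480,300),interpolation=3) for i in (a[195:245,300:380],b[190:240,285:365])]))
for c in("scene","side"):print([(np.round(x["location"],3),round(x["p"],2)) for x in eyes.spot_in(c,"keeper_knob")])
f=lambda t:[.6082+.055*np.cos(np.radians(t)),.0783+.055*np.sin(np.radians(t)),.143]
pts=[f(-110),f(-125),f(-140),[.6082,.0783,.104]]
print((proj("scene",pts)-[300,195])*6,(proj("side",pts)-[285,190])*6+[0,300])
```

```text
29.975 [0.57160885 0.03295562 0.13217534] [ 0.16035546 -0.71763957  0.37645816] 0.28387646184420234
[]
[(array([0.592, 0.061, 0.105]), 0.62), (array([0.699, 0.456, 0.064]), 0.59), (array([ 0.653, -0.458,  0.01 ]), 0.43)]
[[186.3313426  129.69834775]
 [178.90549184 111.00909903]
 [177.95925513  91.69998445]
 [271.10055256 140.80974283]] [[151.32892898 413.249996  ]
 [166.57934183 427.87878972]
 [176.16794999 445.225344  ]
 [ 84.45355119 511.42943213]]
```

View pics/m.png

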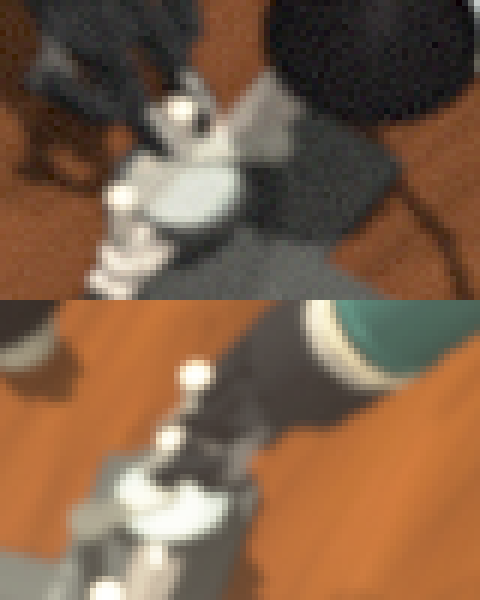

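Run:
```python
from h import *
print(atz("scene",(330.3,213),.143),atz("side",(313.3,213),.143))
print("outer",atz("scene",(300+120/6,195+197/6),.13),atz("side",(285+195/6,190+75/6),.13), "elbow", atz("side",(285+105/6,190+288/6),.13))
print((proj("scene",[[.5897,-.026,.13]])-[300,195])*6,(proj("side",[[.5897,-.026,.13]])-[285,190])*6+[0,300])
s=get_state();print(s["ee_pos"])
```

```text
[0.57623724 0.03599843 0.143     ] [0.57168439 0.03945686 0.143     ]
outer [ 0.59035522 -0.02714266  0.13      ] [ 0.58490007 -0.02125068  0.13      ] elbow [0.56216035 0.14223504 0.13      ]
[[120.65136966 195.21496823]] [[190.98955151 367.12949855]]
[0.5709406  0.03275474 0.13188535]
```

Run:
```python
from h import *
C=np.array([.6082,.0783]);_,N=pose((0,0,0),189.2,-40);n=7;w=[]
for i in range(0,n+1):
    t=np.radians(-127-44*i/n);k=C+.055*np.array([np.cos(t),np.sin(t)])+[.002,.004]
    w.append((np.array([*k,.132]),N))
plan(w,g=.72)
```

```text
[0.72, -0.11, 0.09, 0.09, -0.01, 0.01, -0.02],
[0.72, 0.06, 0.09, -0.05, 0.0, 0.0, 0.0],
[0.72, 0.05, 0.1, -0.05, 0.0, 0.0, 0.0],
[0.72, 0.05, 0.11, -0.03, 0.0, 0.0, 0.0],
[0.72, 0.03, 0.11, -0.03, 0.0, 0.0, 0.0],
[0.72, 0.03, 0.12, -0.02, 0.0, 0.0, 0.0],
[0.72, 0.01, 0.12, -0.02, 0.0, 0.0, 0.0],
[0.72, 0.01, 0.12, 0.0, 0.0, 0.0, 0.0],
end [0.5557 0.0738 0.1319] [-180.    40.  -170.8]
```

servo_tool:
  targets:
    - [0.72,-0.11,0.09,0.09,0,0,0]
    - [0.72,0.06,0.09,-0.05,0,0,0]
    - [0.72,0.05,0.1,-0.05,0,0,0]
    - [0.72,0.05,0.11,-0.03,0,0,0]

```text
clock: 30.68
ee_pos: [0.5644, 0.051, 0.1321]
eef_rot: [-3.141, 0.7, -2.984]
force: [-1.1, -3.3, 1.2]
gripper_width: 0.279
grip_force: 1.4
```

servo_tool:
  targets:
    - [0.72,0.03,0.11,-0.03,0,0,0]
    - [0.72,0.03,0.12,-0.02,0,0,0]
    - [0.72,0.01,0.08,-0.02,0,0,0]
    - [0.72,0,0,0,0,0,0]

```text
clock: 31.18
ee_pos: [0.5567, 0.0662, 0.132]
eef_rot: [3.141, 0.699, -2.983]
force: [-0.1, -0.2, -0.9]
gripper_width: 0.279
grip_force: 0.0
```

servo_tool:
  targets:
    - [0.72,0.01,0.1,0,0,0,0]
    - [0.72,0,0.06,0,0,0,0]
    - [0.72,0,0,0,0,0,0]

```text
clock: 31.55
ee_pos: [0.5556, 0.0735, 0.1319]
eef_rot: [-3.141, 0.699, -2.983]
force: [-2.0, -3.3, 1.0]
gripper_width: 0.281
grip_force: 1.5
```

servo_tool:
  targets:
    - [0.72,0,0.06,0,0,0,0]
    - [0.72,0,0.04,0,0,0,0]
    - [0.72,0,0,0,0,0,0]

```text
clock: 31.92
ee_pos: [0.5556, 0.0748, 0.132]
eef_rot: [-3.137, 0.702, -2.985]
force: [-5.6, -29.2, 3.3]
gripper_width: 0.28
grip_force: 13.6
```

servo_tool:
  targets:
    - [0.72,0,-0.15,0,0,0,0]
    - [0.45,0,0,0,0,0,0]
    - [0.45,0,0,0,0,0,0]
    - [0.45,0,0,-0.5,0,0,0]
    - [0.45,0,0,-1,0,0,0]
    - [0.45,0,0,-1,0,0,0]
    - [0.45,0,0,-0.6,0,0,0]
    - [0.45,0,0,0,0,0,0]

```text
clock: 32.92
ee_pos: [0.4585, 0.0558, 0.2542]
eef_rot: [-3.14, 0.706, -2.982]
force: [0.1, 0.4, -0.6]
gripper_width: 0.552
grip_force: 0.0
```

Run:
```python
from h import *
s=get_state();print(s["clock"],s["ee_pos"],s["force"],s["grip_force"])
a=eyes.snapshot("scene");b=eyes.snapshot("side")
P=np.array([.5897,-.026]);u=np.array([-.16,.987]);v=np.array([-.987,-.16]);kk=P+.1*u+.02*v
pts=[[*kk,.143],[*(P+.17*u),.13],[*P,.13]];print(kk)
for c,i in(("scene",a),("side",b)):
  for p,q in zip(pts,proj(c,pts)):
    x,y=q.round().astype(int);W=i[y-6:y+7,x-6:x+7].astype(int)
    m=(W.min(2)>165);yy,xx=np.nonzero(m);print(c,q.round(1),m.sum(),(xx.mean()-6,yy.mean()-6) if m.any() else None)
for n in("keeper_knob","jar_c","flask_c","carton_center","spare_box_center","elbow_knob","outer_knob"):
  print(n,[[(np.round(x["location"],3).tolist(),round(x["p"],2)) for x in eyes.spot_in(c,n)[:1]] for c in("scene","side")])
cv2.imwrite("pics/z.png",np.vstack([cv2.resize(i,(480,300),interpolation=3) for i in (a[180:280,280:440],b[190:350,230:486])]))
```

```text
32.925 [0.45850023 0.05584381 0.25419681] [ 0.07772663  0.39706354 -0.62421749] 0.0
[0.55396 0.0695 ]
scene [332.6 204.3] 14 (np.float64(-0.2857142857142856), np.float64(0.5))
scene [348.6 197.1] 0 None
scene [320.1 227.5] 66 (np.float64(2.969696969696969), np.float64(-0.7727272727272725))
side [314.2 220.7] 152 (np.float64(-0.03289473684210531), np.float64(0.625))
side [302.5 237.9] 68 (np.float64(2.75), np.float64(1.4558823529411766))
side [316.8 201.2] 27 (np.float64(0.11111111111111072), np.float64(2.0740740740740744))
keeper_knob [[([0.311, 0.487, 0.023], 0.57)], []]
jar_c [[([0.435, 0.114, 0.07], 0.61)], [([0.415, 0.138, 0.072], 0.71)]]
flask_c [[([0.775, -0.128, 0.078], 0.83)], [([0.74, -0.1, 0.019], 0.47)]]
carton_center [[([0.548, 0.32, 0.109], 0.48)], [([0.525, 0.339, 0.1], 0.65)]]
spare_box_center [[([0.722, 0.287, 0.06], 0.73)], [([0.709, 0.313, 0.06], 0.98)]]
elbow_knob [[([0.587, 0.022, 0.083], 0.63)], [([0.569, 0.036, 0.086], 0.97)]]
outer_knob [[([0.586, 0.028, 0.08], 0.64)], [([0.577, 0.032, 0.09], 0.6)]]
```

```bash
python3 -c "
from workcell import order
print(order.sign_off())"
```

```text
the job is handed in; nothing more can be done
None
```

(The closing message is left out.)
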